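# Latch the battery pack into its dock

### The arm

A 7-joint arm with a two-finger parallel gripper is mounted at the origin on the work surface. World frame = base frame: x ahead of the robot, y to its left, z up, the work surface at z = 0. Lengths are in m, angles in rad, forces in N, time in s.
With the tool pointing down it reaches from about 0.4 to 0.85 m from the base axis. Payload 4.5 kg.
Tool frame: the origin (TCP) lies midway between the tips of the shut fingers; the grasp point (between the pads) lies 19 mm behind it; x points along the fingers, y is the direction in which the jaws open and shut, and the axes are right-handed (so a half turn about x gives the same grasp; the last joint's range is limited). The gripper opens to 88 mm and grips with 3 to 60 N. Pads are 18 mm wide; open, the fingers measure 123 mm over their backs; the gripper's body (75 mm by 187 mm) begins 45 mm behind the grasp point.
Start: joints at [-1.155, 0.689, -0.195, 1.565, 0.157, 0.902, -0.215], TCP at [0.233, 0.58, 0.239] pointing down, gripper open.
Joint ranges: [-3.01, 3.01], [-0.46, 2.08], [-1.47, 1.51], [0.13, 2.56], [-1, 4.14], [0.04, 2.09], [-2.66, 2.66]. Speed limits (rad/s): [2.57, 2.57, 3.14, 3.14, 3.14, 3.14, 3.14].

### API

Orientations are given as a unit quaternion [x, y, z, w].
In Python, from plant import r gives the robot as it stands.
- The arm moves only by the tool arm_command, never from a script. Its argument "plan" is a list of rows, each a list of 5 numbers: the finger opening in m, from 0 to 0.0881, then the shift along the tool's x, y, z in m, then the turn about the tool's x in rad. In form: [[grip, dx, dy, dz, roll], ...]. A call has 1 to 12 rows; each row shifts and turns the commanded pose from where the row before left it, along the tool's axes as they then stand; what a row does not reach is not made up. A row lasts 1/8 s, in which the tool goes at most 62.5 mm and 10.7 degrees, less where a joint would pass 70% of its speed; a pose out of reach is approached as far as the arm can. A call is refused whole if a number of a shift passes 0.0625 or a number of a turn 0.188, either way. A call with a gripper value outside its range is refused whole. The fingers move at their own pace and stop on an object; "force" is the grip in N (left out, the last holds). Time passes only in rows, so rows that do not move let the fingers close. It gives the time, the measured TCP pose, the force and the opening at its end, in the units of the state.
- r.get_state(): the state, without advancing time (a new reading comes with each control period).
- r.snapshot(name): name is "scene" or "top"; returns (picture, depth): 384x512x3 uint8, red, green, blue; 384x512 float32, m along the optical axis (not along the pixel's ray), 0 where there is no reading.
- r.calibration(name): a dict with "fx", "fy", "cx", "cy" (pixels), "k1" (the pictures are not rectified: a ray, as slopes to the right and down, at radius r is drawn at 1 + k1 r^2 times it, then the intrinsics apply), "eye" and "orientation" of the camera in the world. Camera axes: x right, y down, z forward; pixel columns grow to the right and rows downward; lengths in m; the calibration is good to about 2 mm. A picture is of the moment at which its call begins. calibration takes no time and is no camera call.
- r.finish_job(): hands the job in, once; it reports no verdict.
The state is a dict: "clock": time; "q": joint angles; "qd": joint speeds; "joint_torque": joint torques, N m; "tool_pos": TCP position; "eef_rot": TCP orientation; "contact_force": force on the tool from outside, world axes, zero at the start; "moment": the same for the moment, N m; "opening": opening from 0.0 (shut) to 1.0 (fully open).
Only numpy, scipy, OpenCV 4.12 (cv2) and the standard library are available. Lean on these libraries where they do the work, as an engineer would, in place of code of your own. Each camera call takes 0.05 s, during which the arm holds its last target.

### The job

Fit the longer of the two battery packs into the empty dock: pinch its two sprung tabs together so that the catches draw in, set the pack down between the two stops, then let go so that a catch springs out into the window of each stop and the pack lies flat on the dock floor. Leave the shorter pack where it is.

Things in the scene. Friction and masses are not known exactly. Their poses are not given: they have to be found in the camera images.
- pack: Longer pack, to fit: loose black case 56 x 96 x 30 mm (x,y,z), 0.26 kg. Origin: centre of underside, z up. A sprung grey catch sticks out of each y end. On each catch stands a tab 20 mm wide (x), 5 thick, from 30 to 70 mm above the underside; tabs' outer faces 66 mm apart, 36 when pinched fully together along y (5 N at first, 11 N at the end), drawing each catch in 15 mm. Fits either way round.
- dock: Fixed aluminium plate 90 x 170 x 8 mm (x,y,z) with two white upright stops. Origin: centre of its underside; its floor is at z = 8 mm. Stops' inner faces at y = +-61 mm; each 80 mm wide (x), 12 thick, top at z = 46, with a through window 40 mm wide centred at x = 0, from z = 14 to 38. Pack's y goes along dock's y; catches not drawn in cannot pass down between the stops.
- spare: Shorter pack, a bystander of the same kind: case 56 x 76 x 30 mm, 108 mm from catch tip to catch tip, same tabs; too short for the dock. Origin: centre of its underside; y along its length.
- pack_tip_a (a point): Middle of the end face of the longer pack's +y catch: 70 mm from the pack's middle along y at rest (55 mm drawn in), 17 mm above its underside. Moves with the catch, which is 16 mm wide (x) and 10 mm high.
- pack_tip_b (a point): The same on the pack's -y side.
Not all that is in view belongs to the job. There is more than one size of the dock; the one meant has the size given above.

How it is judged:
At the end, for the whole second after the job is handed in: The longer pack lies at rest and flat on the dock floor (underside within 3 mm of it, tilt under 0.1 rad); each of its two catch tips is inside the window of its own stop, at least 2 mm past the stop's inner face, either way round; the shorter pack is within 30 mm of where it started (((y of pack_tip_a in the frame of dock above 0.063 m and x of pack_tip_a in the frame of dock between -0.02 and 0.02 m and z of pack_tip_a in the frame of dock between 0.014 and 0.038 m and y of pack_tip_b in the frame of dock below -0.063 m and x of pack_tip_b in the frame of dock between -0.02 and 0.02 m and z of pack_tip_b in the frame of dock between 0.014 and 0.038 m) or (y of pack_tip_a in the frame of dock below -0.063 m and x of pack_tip_a in the frame of dock between -0.02 and 0.02 m and z of pack_tip_a in the frame of dock between 0.014 and 0.038 m and y of pack_tip_b in the frame of dock above 0.063 m and x of pack_tip_b in the frame of dock between -0.02 and 0.02 m and z of pack_tip_b in the frame of dock between 0.014 and 0.038 m)) and z of pack in the frame of dock between 0.005 and 0.011 m and angle between pack's own z axis and vertical below 0.1 rad and linear speed of pack below 0.02 m/s and distance of spare from where it was at the start of the episode below 0.03 m); the robot touches nothing.
It fails at once if the shorter pack is moved more than 30 mm (distance of spare from where it was at the start of the episode above 0.03 m).
It also fails if it takes over 38 s, if anything falls off the work surface, if the arm or the gripper's body presses on something with over 40 N, if the wrist force passes 120 N, or if a joint passes its speed limit or range.

## Working session

There is one attempt and no reset: what is moved stays moved. The work goes in short steps, Python scripts to look and compute and a tool call to move; the robot and the scene stay as the last step left them, time stands still between calls to the robot, and variables do not carry over. Pictures are saved under pics/ and viewed, and the job is handed in when it is done.

Besides the shell and the picture viewer there is one more tool, called after "Call:" in YAML: its name, and indented under it one key for each argument. arm_command: Moves the arm, as the interface text tells. Its arguments: {"type":"object","properties":{"plan":{"type":"array","items":{"type":"array","items":{"type":"number"}}},"force":{"type":"number"}},"required":["plan"]}

```bash
ls; mkdir -p pics; python3 - <<'E'
from plant import r
import numpy as np,cv2
for n in ("scene","top"):
    p,d=r.snapshot(n)
    cv2.imwrite(f"pics/{n}1.png",p[:,:,::-1]); np.save(f"{n}1.npy",d)
    print(n,r.calibration(n))
print(r.get_state())
E
```

```text
pics
scene {'fx': 384.4082178673609, 'fy': 384.4082178673609, 'cx': 257.1128691123369, 'cy': 199.97946602024595, 'k1': -0.05447146104577108, 'eye': array([1.01273197, 0.6193865 , 0.67282013]), 'orientation': array([ 0.34370521,  0.82823872, -0.40358816, -0.18166987])}
top {'fx': 452.20092806832173, 'fy': 452.20092806832173, 'cx': 258.0864437453811, 'cy': 184.25459000902578, 'k1': -0.10155135974610814, 'eye': array([0.15155222, 0.06895581, 1.37702976]), 'orientation': array([ 0.72235572, -0.68341156,  0.07258134, -0.07669947])}
{'clock': 0.1, 'q': array([-1.15517729,  0.68988583, -0.19453132,  1.56618368,  0.15730321,
        0.90247607, -0.2150948 ]), 'qd': array([ 1.57952371e-03, -3.14769403e-03, -4.78137253e-04, -3.45848683e-03,
        7.49771885e-05,  1.08790505e-03, -6.56224279e-05]), 'joint_torque': array([-1.55976708e-03, -5.28501248e+01, -1.27112981e+00, -1.53838652e+01,
       -5.25578123e-02,  1.99520051e-03,  4.57598503e-05]), 'tool_pos': array([0.23271579, 0.57948751, 0.23801443]), 'eef_rot': array([ 0.13359729,  0.6943336 , -0.13469325,  0.69419762]), 'contact_force': array([ 0.13963067, -0.14842667,  0.37563053]), 'moment': array([ 0.01974411, -0.00682257, -0.07604544]), 'opening': 0.9979182747810551}
```

View pics/scene1.png

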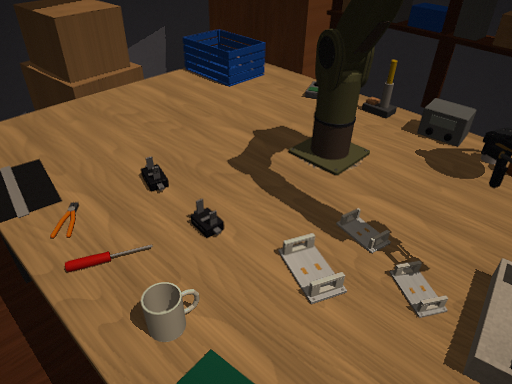

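View pics/top1.png

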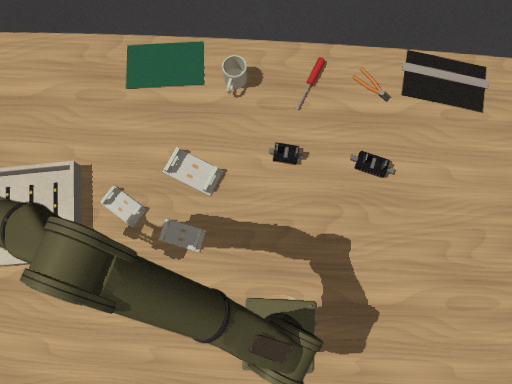

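The top view shows the packs at (287,153) and (373,164), and three candidate docks at (193,171), (124,206) and (183,235). The scene view shows the packs near (154,175) and (207,218). Next I'll measure them.

```bash
cat > h.py <<'E'
import numpy as np,cv2
from scipy.spatial.transform import Rotation as R
from plant import r
def cam(n):
    c=r.calibration(n);return c,R.from_quat(c['orientation']).as_matrix()
def rays(n,uv):
    c,M=cam(n);uv=np.atleast_2d(np.array(uv,float))
    d=np.c_[(uv[:,0]-c['cx'])/c['fx'],(uv[:,1]-c['cy'])/c['fy']];s=d.copy()
    for _ in range(20): s=d/(1+c['k1']*(s**2).sum(1,keepdims=True))
    return c['eye'],np.c_[s,np.ones(len(s))]@M.T
def plane(n,uv,z):
    e,d=rays(n,uv);return e+d*((z-e[2])/d[:,2])[:,None]
def cloud(n,D):
    v,u=np.mgrid[:384,:512];e,d=rays(n,np.c_[u.ravel(),v.ravel()])
    P=e+d*D.ravel()[:,None];P[D.ravel()<=0]=np.nan
    return P.reshape(384,512,3)
def proj(n,P):
    c,M=cam(n);q=(np.atleast_2d(P)-c['eye'])@M;s=q[:,:2]/q[:,2:]
    s=s*(1+c['k1']*(s**2).sum(1,keepdims=True));return s*[c['fx'],c['fy']]+[c['cx'],c['cy']]
E
python3 - <<'E'
from h import *
p=cv2.imread('pics/top1.png');s=cv2.imread('pics/scene1.png')
a=np.hstack([cv2.resize(p[y:y+60,x:x+60],(400,400),interpolation=cv2.INTER_NEAREST) for x,y in((257,123),(343,134))])
cv2.imwrite('pics/c1.png',a)
cv2.imwrite('pics/c2.png',cv2.resize(p[135:265,95:235],(784,600*130//140//1+20),interpolation=cv2.INTER_NEAREST))
a=np.hstack([cv2.resize(s[y:y+60,x:x+60],(400,400),interpolation=cv2.INTER_NEAREST) for x,y in((125,145),(177,188))])
cv2.imwrite('pics/c3.png',a)
for n in('top','scene'):
    D=np.load(n+'1.npy');C=cloud(n,D)
    z=C[:,:,2]; print(n,np.nanmedian(z[20:380]))
    img=cv2.imread(f'pics/{n}1.png')
    m=((z>0.012)&(z<0.1)&(C[:,:,0]>0.2)&(C[:,:,0]<0.75)&(abs(C[:,:,1])<0.6)).astype(np.uint8)
    k,L,st,ce=cv2.connectedComponentsWithStats(m)
    for i in range(1,k):
        if st[i,4]>30:
            Q=C[L==i]; print(st[i],Q.min(0).round(3),Q.max(0).round(3),Q.mean(0).round(3))
E
```

```text
top 0.0009468039558594432
[227  82   6  12  43] [0.728 0.186 0.026] [0.75 0.2  0.08] [0.738 0.194 0.058]
[269 143  35  21 515] [ 0.515 -0.05   0.012] [0.577 0.057 0.074] [0.544 0.004 0.031]
[164 147  17  27 188] [0.464 0.333 0.012] [0.54  0.381 0.053] [0.501 0.353 0.036]
[350 151  44  27 665] [ 0.488 -0.333  0.013] [ 0.564 -0.196  0.074] [ 0.525 -0.263  0.03 ]
[203 166  16  27 166] [0.41  0.209 0.012] [0.494 0.255 0.052] [0.447 0.23  0.037]
[101 186  15  19  98] [0.354 0.524 0.012] [0.408 0.56  0.043] [0.383 0.541 0.03 ]
[126 206  16  19  96] [0.298 0.437 0.012] [0.352 0.474 0.042] [0.325 0.456 0.03 ]
[159 220  11  20  88] [0.259 0.348 0.012] [0.314 0.375 0.044] [0.287 0.358 0.032]
[193 229  11  21  83] [0.235 0.243 0.012] [0.293 0.269 0.042] [0.265 0.256 0.032]
scene 0.0004988247167111437
[141 157  28  34 533] [ 0.493 -0.33   0.012] [ 0.572 -0.193  0.071] [ 0.539 -0.251  0.033]
[191 198  33  37 705] [ 0.519 -0.046  0.012] [0.58  0.061 0.073] [0.555 0.014 0.034]
[340 208  20  16 143] [0.238 0.247 0.012] [0.299 0.271 0.04 ] [0.271 0.26  0.029]
[368 230  22  18 174] [0.259 0.348 0.012] [0.322 0.372 0.04 ] [0.293 0.361 0.028]
[283 233  33  21 397] [0.414 0.211 0.012] [0.49  0.256 0.05 ] [0.453 0.235 0.033]
[129 244  24   8  52] [ 0.699 -0.045  0.012] [ 0.749 -0.021  0.018] [ 0.725 -0.032  0.015]
[393 261  29  14 210] [0.301 0.437 0.012] [0.358 0.479 0.038] [0.333 0.458 0.029]
[308 272  37  24 480] [0.468 0.333 0.012] [0.545 0.377 0.05 ] [0.509 0.356 0.033]
[187 289  13  21 121] [0.731 0.191 0.022] [0.75  0.204 0.078] [0.741 0.199 0.05 ]
[417 295  31  16 245] [0.359 0.524 0.012] [0.414 0.565 0.039] [0.389 0.544 0.029]
```

View pics/c1.png

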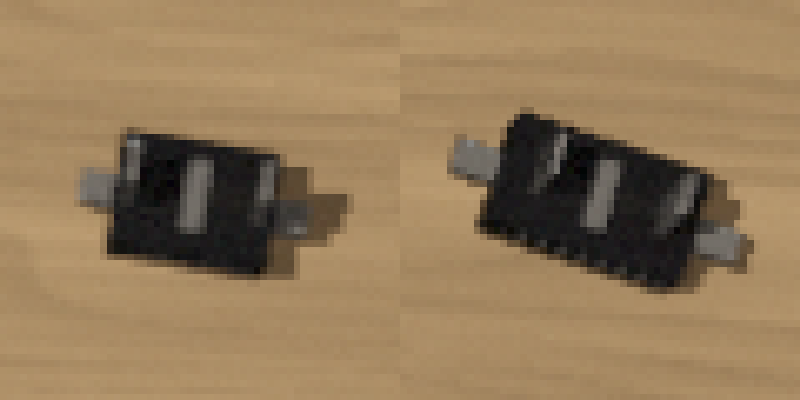

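View pics/c2.png

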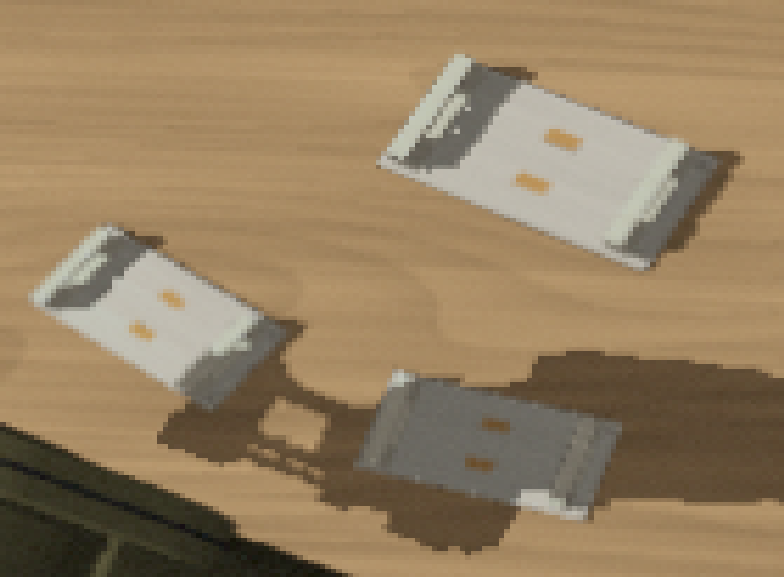

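View pics/c3.png

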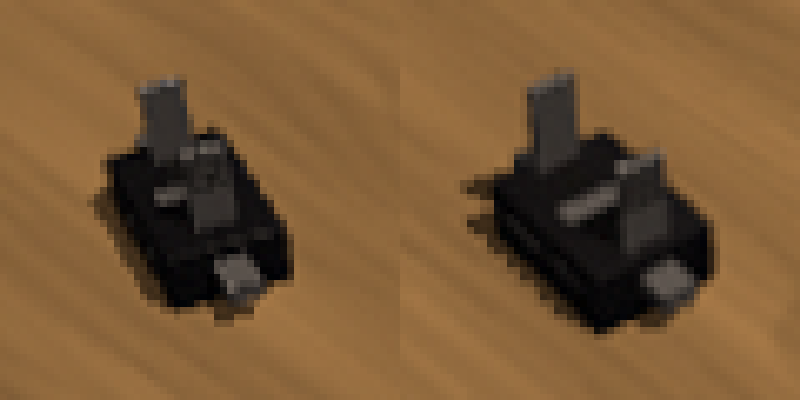

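```bash
cat > meas.py <<'E'
from h import *
import sys
def rect(Q):
    (c,wh,a)=cv2.minAreaRect((Q[:,:2]*1000).astype(np.float32)); return np.round(c,1),np.round(wh,1),round(a,1)
def run(tag,x0,x1,y0,y1,bands):
    for n in('top','scene'):
        C=cloud(n,np.load(f'{n}{tag}.npy'));
        for lo,hi in bands:
            m=((C[:,:,2]>lo)&(C[:,:,2]<hi)&(C[:,:,0]>x0)&(C[:,:,0]<x1)&(C[:,:,1]>y0)&(C[:,:,1]<y1)).astype(np.uint8)
            k,L,st,ce=cv2.connectedComponentsWithStats(m,connectivity=8)
            for i in range(1,k):
                if st[i,4]>=8:
                    Q=C[L==i];print(n,(lo,hi),st[i,4],'mean',(Q.mean(0)*1000).round(1),'rect',*rect(Q))
E
python3 - <<'E'
from meas import *
print('pack');run(1,.45,.6,-.36,-.17,[(.012,.08),(.016,.0255),(.026,.034),(.06,.08)])
print('spare');run(1,.48,.6,-.08,.08,[(.012,.08),(.06,.08)])
print('dock');run(1,.38,.58,.17,.42,[(.004,.012),(.042,.06)])
E
```

```text
pack
top (0.012, 0.08) 665 mean [ 525.1 -263.1   30.2] rect [ 528.3 -265.2] [139.5  59.3] 73.9
top (0.016, 0.0255) 41 mean [ 543.7 -209.5   21.5] rect [ 543.3 -208.8] [23.4 19. ] 78.7
top (0.016, 0.0255) 11 mean [ 512.6 -221.    20.8] rect [ 511.9 -221.8] [20.7  2.7] 65.6
top (0.016, 0.0255) 35 mean [ 510.9 -321.5   21.3] rect [ 511.2 -320.8] [24.1 17.2] 83.7
top (0.016, 0.0255) 16 mean [ 501.  -258.7   21.2] rect [ 500.7 -259.8] [43.7  3.2] 73.9
top (0.026, 0.034) 400 mean [ 526.5 -264.2   30. ] rect [ 527.4 -265.4] [95.3 57.8] 75.0
top (0.06, 0.08) 14 mean [ 534.9 -236.    68.6] rect [ 534.7 -236.1] [ 4.5 20.3] 77.4
top (0.06, 0.08) 10 mean [ 518.3 -294.7   67. ] rect [ 518.2 -294.7] [ 3.8 17.3] 77.3
scene (0.012, 0.08) 533 mean [ 538.5 -250.8   33.5] rect [ 532.6 -260.7] [141.   56.5] 73.8
scene (0.016, 0.0255) 15 mean [ 558.8 -269.2   21.1] rect [ 557.5 -274. ] [75.2  1.6] 75.1
scene (0.016, 0.0255) 77 mean [ 546.5 -212.9   21. ] rect [ 548.8 -208. ] [30.8 54.6] 71.4
scene (0.026, 0.034) 252 mean [ 537.7 -256.3   29.1] rect [ 532.  -262.6] [96.4 56.5] 73.8
scene (0.06, 0.08) 22 m
[... 808 characters left out ...]
405.1] [16.   7.6] 41.0
top (0.004, 0.012) 8 mean [453.9 372.9   5.3] rect [454.6 374.2] [11.2  6.6] 49.1
top (0.042, 0.06) 102 mean [502.8 353.8  46.4] rect [503.1 354. ] [13.2 79.7] 67.5
top (0.042, 0.06) 106 mean [448.6 230.4  46. ] rect [448.3 230.7] [13.  78.8] 65.9
scene (0.004, 0.012) 24 mean [436.3 223.    8.7] rect [435.5 223.3] [ 5.  32.4] 68.0
scene (0.004, 0.012) 1549 mean [485.  297.1   8.7] rect [479.2 294.9] [170.6  91.8] 65.4
scene (0.004, 0.012) 26 mean [491.7 346.9   8.4] rect [492.1 347.2] [ 6.3 29.1] 71.5
scene (0.042, 0.06) 151 mean [452.5 234.   46.6] rect [451.1 233.3] [14.6 79.8] 65.8
scene (0.042, 0.06) 203 mean [508.  355.3  46. ] rect [506.5 354.9] [14.7 80.2] 66.0
```

```bash
cat > st.py <<'E'
from h import *
def tgt(x,y,z,ydeg):
    s=r.get_state();p=s['tool_pos'];M=R.from_quat(s['eef_rot']).as_matrix()
    d=M.T@(np.array([x,y,z])-p)
    a=np.degrees(np.arctan2(M[1,1],M[0,1]))
    e=(ydeg-a+90)%180-90   # world yaw change; tool x down => roll=-e
    print('t',round(s['clock'],2),'pos',p.round(4),'tool x',M[:,0].round(3),'y ang',a.round(2))
    print('shift tool xyz',d.round(4),'roll',np.radians(-e).round(4),'open',round(s['opening']*.0881,4),'F',s['contact_force'].round(1),'q',s['q'].round(2))
E
python3 -c "
from st import *
tgt(.53,-.2634,.2,74.3);tgt(.5,.15,.238,74.3)"
```

```text
t 0.1 pos [0.2327 0.5795 0.238 ] tool x [-0.    -0.001 -1.   ] y ang 68.13
shift tool xyz [ 0.0391 -0.6714  0.5899] roll -0.1077 open 0.0879 F [ 0.1 -0.1  0.4] q [-1.16  0.69 -0.19  1.57  0.16  0.9  -0.22]
t 0.1 pos [0.2327 0.5795 0.238 ] tool x [-0.    -0.001 -1.   ] y ang 68.13
shift tool xyz [ 0.0005 -0.299   0.408 ] roll -0.1077 open 0.0879 F [ 0.1 -0.1  0.4] q [-1.16  0.69 -0.19  1.57  0.16  0.9  -0.22]
```

Call:
arm_command:
  plan:
    - [0.088, 0, -0.015, 0.02, -0.02]
    - [0.088, 0, -0.03, 0.04, -0.02]
    - [0.088, 0, -0.03, 0.04, -0.02]
    - [0.088, 0, -0.03, 0.04, -0.02]
    - [0.088, 0, -0.03, 0.04, -0.02]
    - [0.088, 0, -0.03, 0.04, 0]
    - [0.088, 0, -0.03, 0.04, 0]
    - [0.088, 0, -0.03, 0.04, 0]
    - [0.088, 0, -0.03, 0.04, 0]
    - [0.088, 0, -0.03, 0.04, 0]
  force: 30

```text
clock: 1.35
tool_pos: [0.5091, 0.1919, 0.2385]
eef_rot: [0.099, 0.7, -0.099, 0.7]
contact_force: [0.8, 0.5, 0.0]
opening: 1.001
```

```bash
python3 -c "
from st import *
tgt(.53,-.2634,.2,74.3)"
```

```text
t 1.35 pos [0.5091 0.1919 0.2385] tool x [-0. -0. -1.] y ang 73.86
shift tool xyz [ 0.0385 -0.4315  0.1467] roll -0.0078 open 0.0882 F [0.8 0.5 0. ] q [-0.27  0.59 -0.28  1.81  0.22  0.77  0.62]
```

Call:
arm_command:
  plan:
    - [0.088, 0, -0.03, 0.01, -0.008]
    - [0.088, 0, -0.045, 0.015, 0]
    - [0.088, 0, -0.045, 0.015, 0]
    - [0.088, 0, -0.045, 0.015, 0]
    - [0.088, 0, -0.045, 0.015, 0]
    - [0.088, 0, -0.045, 0.015, 0]
    - [0.088, 0, -0.045, 0.015, 0]
    - [0.088, 0, -0.045, 0.015, 0]
    - [0.088, 0.02, -0.045, 0.015, 0]
    - [0.088, 0.02, -0.03, 0.012, 0]
    - [0.088, 0, 0, 0, 0]

```text
clock: 2.72
tool_pos: [0.5293, -0.2526, 0.1966]
eef_rot: [0.098, 0.702, -0.099, 0.699]
contact_force: [0.8, 0.2, 0.3]
opening: 1.001
```

```bash
python3 - <<'E'
from st import *
tgt(.53,-.2634,.1,74.3)
for n in ("scene","top"):
    p,d=r.snapshot(n)
    cv2.imwrite(f"pics/{n}2.png",p[:,:,::-1]); np.save(f"{n}2.npy",d)
a=[]
for n,(w,h) in (("scene",(120,150)),("top",(120,150))):
    u,v=proj(n,[.53,-.26,.12])[0].astype(int); p=cv2.imread(f'pics/{n}2.png')
    u0=max(0,u-60);v0=max(0,v-75);a.append(cv2.resize(p[v0:v0+150,u0:u0+120],(390,490),interpolation=cv2.INTER_NEAREST))
    print(n,u0,v0)
cv2.imwrite('pics/c4.png',np.hstack(a))
E
```

```text
t 2.73 pos [ 0.5293 -0.2526  0.1966] tool x [-0.004 -0.    -1.   ] y ang 73.99
shift tool xyz [ 0.0966 -0.01    0.004 ] roll -0.0053 open 0.0882 F [0.8 0.2 0.3] q [ 0.54  0.7  -0.31  1.72  0.29  0.77  1.39]
scene 90 72
top 318 79
```

View pics/c4.png

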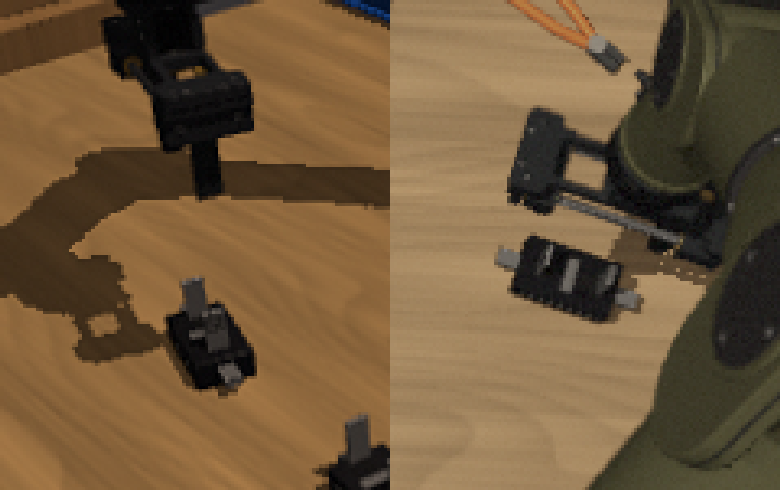

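The scene crop shows a finger above the pack, which is untouched. I'll lower to just above the tabs and check alignment.

Call:
arm_command:
  plan:
    - [0.088, 0.025, -0.005, 0.002, -0.005]
    - [0.088, 0.035, -0.005, 0.002, 0]
    - [0.088, 0.035, 0, 0, 0]
    - [0.088, 0.01, 0, 0, 0]
    - [0.088, 0, 0, 0, 0]

```text
clock: 3.45
tool_pos: [0.533, -0.2588, 0.0942]
eef_rot: [0.094, 0.701, -0.094, 0.701]
contact_force: [1.6, -0.1, -0.4]
opening: 0.997
```

```bash
python3 - <<'E'
from st import *
tgt(.53,-.2634,.037,74.3)
p,d=r.snapshot("scene");cv2.imwrite("pics/scene3.png",p[:,:,::-1]); np.save("scene3.npy",d)
p,d=r.snapshot("top");cv2.imwrite("pics/top3.png",p[:,:,::-1]); np.save("top3.npy",d)
s=r.get_state();M=R.from_quat(s['eef_rot']).as_matrix()
im=cv2.imread('pics/scene3.png');cv2.imwrite('pics/c5.png',cv2.resize(im[110:210,90:220],(780,600),interpolation=cv2.INTER_NEAREST))
print(proj('scene',s['tool_pos']+M[:,1:2].T*np.array([[-.044],[0],[.044]])))
E
```

```text
t 3.45 pos [ 0.533  -0.2588  0.0942] tool x [ 0.     0.001 -1.   ] y ang 74.7
shift tool xyz [ 0.0572 -0.0052 -0.0017] roll 0.007 open 0.0878 F [ 1.6 -0.1 -0.4] q [ 0.52  0.85 -0.25  1.78  0.36  0.56  1.35]
[[145.76062023 148.60309658]
 [150.38036474 155.31098733]
 [155.2678857  162.40156475]]
```

View pics/c5.png

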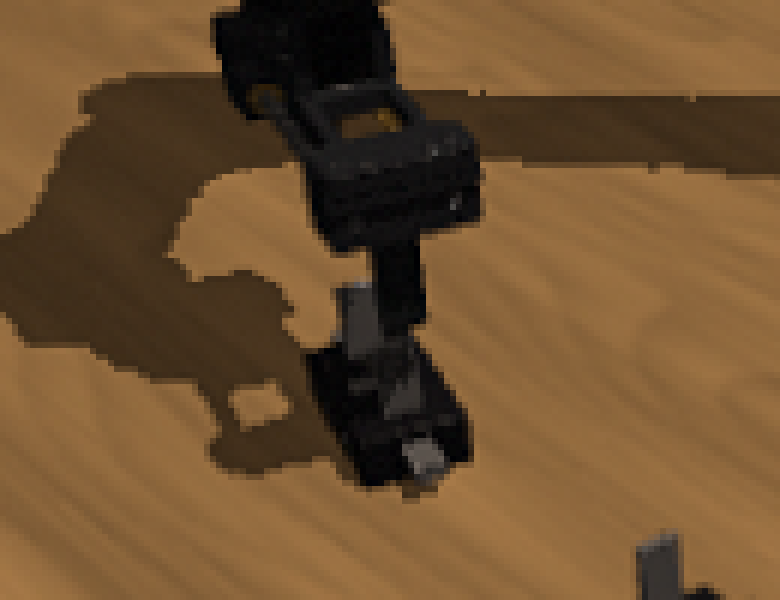

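Call:
arm_command:
  plan:
    - [0.088, 0, -0.005, -0.002, 0.005]
    - [0.088, 0.015, 0, 0, 0]
    - [0.088, 0.02, 0, 0, 0]
    - [0.088, 0.018, 0, 0, 0]
    - [0.088, 0, 0, 0, 0]
    - [0.088, 0, 0, 0, 0]

```text
clock: 4.3
tool_pos: [0.5294, -0.2644, 0.0408]
eef_rot: [0.096, 0.7, -0.096, 0.701]
contact_force: [-0.0, 0.5, -0.4]
opening: 0.999
```

```bash
python3 - <<'E'
from st import *
tgt(.53,-.2634,.037,74.3)
p,d=r.snapshot("scene");cv2.imwrite("pics/scene4.png",p[:,:,::-1]); np.save("scene4.npy",d)
cv2.imwrite('pics/c6.png',cv2.resize(p[110:210,90:220,::-1],(780,600),interpolation=cv2.INTER_NEAREST))
E
```

```text
t 4.3 pos [ 0.5294 -0.2644  0.0408] tool x [ 0. -0. -1.] y ang 74.32
shift tool xyz [0.0038 0.0011 0.0003] roll 0.0003 open 0.088 F [-0.   0.5 -0.4] q [ 0.5   0.94 -0.21  1.79  0.39  0.45  1.32]
```

View pics/c6.png

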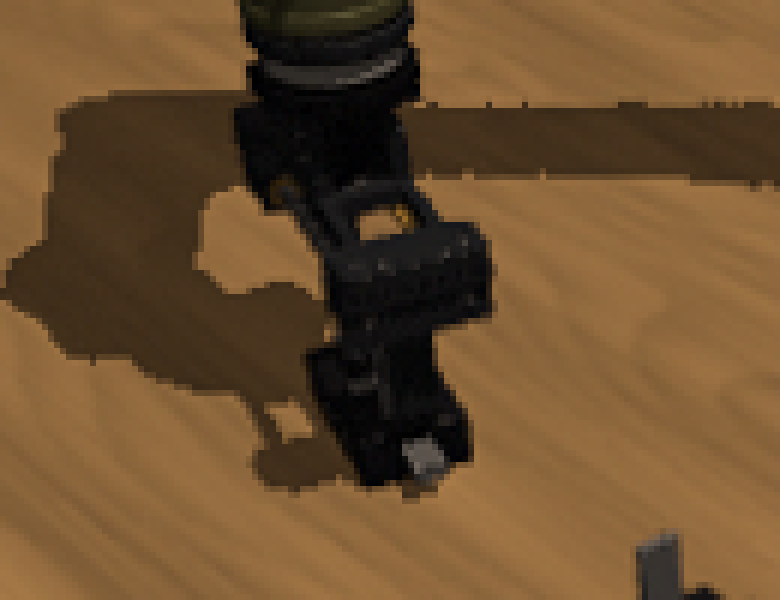

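The finger sits outside the near tab at (390,380) in the crop. Nothing is touched so far (force about 0), so I'm closing.

Call:
arm_command:
  plan:
    - [0.088, 0.003, 0, 0, 0]
    - [0.07, 0, 0, 0, 0]
    - [0.06, 0, 0, 0, 0]
    - [0.05, 0, 0, 0, 0]
    - [0.04, 0, 0, 0, 0]
    - [0.03, 0, 0, 0, 0]
    - [0.02, 0, 0, 0, 0]
    - [0.02, 0, 0, 0, 0]
    - [0.02, 0, 0, 0, 0]
  force: 30

```text
clock: 5.48
tool_pos: [0.5293, -0.2645, 0.0382]
eef_rot: [0.096, 0.7, -0.097, 0.701]
contact_force: [-0.3, -0.2, 6.1]
opening: 0.389
```

```bash
python3 - <<'E'
from st import *
tgt(.53,-.2634,.037,74.3)
E
```

```text
t 5.47 pos [ 0.5293 -0.2645  0.0382] tool x [ 0. -0. -1.] y ang 74.31
shift tool xyz [0.0012 0.0013 0.0004] roll 0.0001 open 0.0343 F [-0.3 -0.2  6.1] q [ 0.5   0.94 -0.21  1.79  0.39  0.45  1.32]
```

Call:
arm_command:
  plan:
    - [0.02, -0.01, 0, 0, 0]
    - [0.02, -0.03, 0, 0, 0]
    - [0.02, -0.04, 0, 0, 0]
    - [0.02, -0.04, 0, 0, 0]
    - [0.02, -0.02, 0, 0, 0]
    - [0.02, 0, 0, 0, 0]

```text
clock: 6.22
tool_pos: [0.53, -0.2645, 0.1791]
eef_rot: [0.096, 0.699, -0.097, 0.702]
contact_force: [0.1, -1.0, -2.6]
opening: 0.394
```

```bash
python3 - <<'E'
from st import *
tgt(.477,.293,.18,65.9)
p,d=r.snapshot("scene");cv2.imwrite("pics/scene5.png",p[:,:,::-1]); np.save("scene5.npy",d)
cv2.imwrite('pics/c7.png',cv2.resize(p[60:180,80:236,::-1],(780,600),interpolation=cv2.INTER_NEAREST))
E
```

```text
t 6.22 pos [ 0.53   -0.2645  0.1791] tool x [ 0.003 -0.001 -1.   ] y ang 74.31
shift tool xyz [-0.0015  0.5224 -0.2018] roll 0.1468 open 0.0347 F [ 0.1 -1.  -2.6] q [ 0.56  0.73 -0.31  1.73  0.31  0.73  1.4 ]
```

View pics/c7.png

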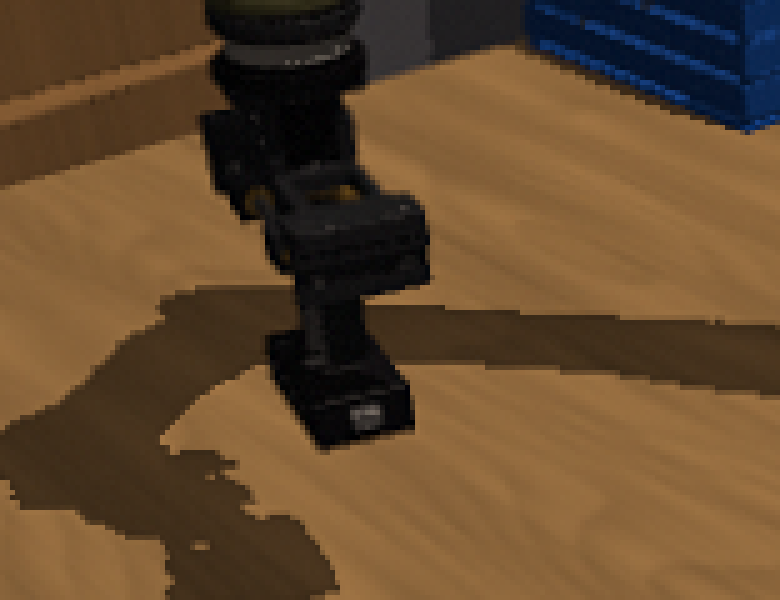

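The pack is held (crop (340,400)) with its near catch drawn in at (365,415). I'm carrying it to the dock.

Call:
arm_command:
  plan:
    - [0.02, 0, 0.02, -0.008, 0]
    - [0.02, 0, 0.04, -0.016, 0]
    - [0.02, 0, 0.05, -0.019, 0]
    - [0.02, 0, 0.05, -0.019, 0]
    - [0.02, 0, 0.05, -0.019, 0]
    - [0.02, 0, 0.05, -0.019, 0]
    - [0.02, 0, 0.05, -0.019, 0]
    - [0.02, 0, 0.05, -0.019, 0]
    - [0.02, 0, 0.05, -0.019, 0]
    - [0.02, 0, 0.05, -0.019, 0]
    - [0.02, 0, 0.04, -0.016, 0]
    - [0.02, 0, 0.02, -0.009, 0]

```text
clock: 7.78
tool_pos: [0.4729, 0.295, 0.1765]
eef_rot: [0.095, 0.702, -0.094, 0.7]
contact_force: [-0.2, -0.7, -2.4]
opening: 0.388
```

Call:
arm_command:
  plan:
    - [0.02, 0, 0, 0, 0.05]
    - [0.02, 0, 0, 0, 0.05]
    - [0.02, 0, 0, 0, 0.045]
    - [0.02, 0, 0, 0, 0]
    - [0.02, 0, 0, 0, 0]

```text
clock: 8.4
tool_pos: [0.4765, 0.2901, 0.1778]
eef_rot: [0.147, 0.692, -0.147, 0.692]
contact_force: [-0.5, -0.1, -1.7]
opening: 0.389
```

```bash
python3 - <<'E'
from st import *
tgt(.477,.293,.12,65.9)
E
```

```text
t 8.4 pos [0.4765 0.2901 0.1778] tool x [ 0. -0. -1.] y ang 65.96
shift tool xyz [ 0.0578  0.0029 -0.0007] roll 0.0011 open 0.0342 F [-0.5 -0.1 -1.7] q [-0.55  0.68 -0.14  1.83  0.15  0.63  0.38]
```

Call:
arm_command:
  plan:
    - [0.02, 0.02, 0.003, 0, 0]
    - [0.02, 0.035, 0, 0, 0]
    - [0.02, 0.01, 0, 0, 0]
    - [0.02, 0, 0, 0, 0]
    - [0.02, 0, 0, 0, 0]

```text
clock: 9.02
tool_pos: [0.4782, 0.2939, 0.1138]
eef_rot: [0.148, 0.691, -0.146, 0.692]
contact_force: [-0.5, 1.2, -2.7]
opening: 0.389
```

```bash
python3 - <<'E'
from st import *
tgt(.477,.293,.047,65.9)
for n in ("scene","top"):
    p,d=r.snapshot(n)
    cv2.imwrite(f"pics/{n}6.png",p[:,:,::-1]); np.save(f"{n}6.npy",d)
p=cv2.imread('pics/scene6.png');q=cv2.imread('pics/top6.png')
cv2.imwrite('pics/c8.png',np.hstack([cv2.resize(p[190:310,250:370],(400,400),interpolation=cv2.INTER_NEAREST),cv2.resize(q[120:220,140:240],(400,400),interpolation=cv2.INTER_NEAREST)]))
E
```

```text
t 9.03 pos [0.4782 0.2939 0.1138] tool x [ 0.002  0.001 -1.   ] y ang 66.0
shift tool xyz [ 0.0668 -0.0014 -0.0008] roll 0.0017 open 0.0343 F [-0.5  1.2 -2.7] q [-0.56  0.79 -0.12  1.87  0.17  0.49  0.35]
```

View pics/c8.png

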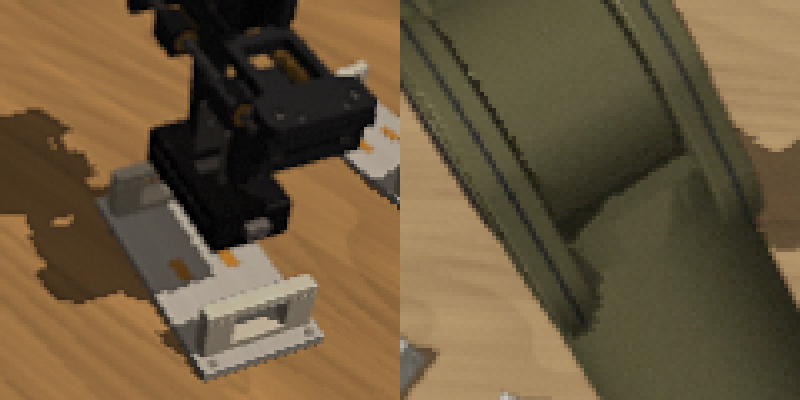

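The scene crop shows the pack held over the dock, and the arm blocks the top view. I'll measure pack against dock in the scene cloud alone, since a camera offset cancels there.

```bash
python3 - <<'E'
from h import *
C=cloud('scene',np.load('scene6.npy'));p=cv2.imread('pics/scene6.png')
c=np.array([.4788,.2941]);a=np.radians(65.7);ey=np.array([np.cos(a),np.sin(a)]);ex=np.array([ey[1],-ey[0]])
X=(C[:,:,:2]-c)@ex*1e3;Y=(C[:,:,:2]-c)@ey*1e3;Z=C[:,:,2]*1e3
near=(abs(X)<60)&(abs(Y)<90)
m=near&(Z>40)&(Z<60);
for s in(1,-1):
    k=m&(Y*s>40)
    print('stop',s,k.sum(),[np.percentile(v[k],[1,50,99]).round(1) for v in(X,Y,Z)])
k=near&(Z>42)&(Z<45.5)&(Y>50); print('outer face',np.percentile(Y[k],[2,10,50,90,98]).round(1))
k=near&(Z>69)&(Z<112)&(abs(Y)<58)
print('pack',k.sum(),[np.percentile(v[k],[1,10,50,90,99]).round(1) for v in(X,Y,Z)])
# end face and catch
k2=k&(Y>43)
print('endface',k2.sum(),[np.percentile(v[k2],[1,10,50,90,99]).round(1) for v in(X,Y,Z)])
g=p.max(2)
k3=k2&(g>60);print('catch',k3.sum(),[v[k3].mean().round(1) for v in(X,Y,Z)], g[k2].min(),g[k2].max())
# pack top and long side
k4=k&(Z>100)&(Z<110);print('top',k4.sum(),[np.percentile(v[k4],[1,10,50,90,99]).round(1) for v in(X,Y,Z)])
k5=k&(Z>78)&(Z<97)&(Y<40)
print('side X', [ (y0,np.median(X[k5&(Y>y0)&(Y<y0+15)]).round(1),(k5&(Y>y0)&(Y<y0+15)).sum()) for y0 in range(-50,40,15)])
E
```

```text
stop 1 221 [array([-39.3,   2.3,  39.2]), array([60.4, 69. , 73.7]), array([40.2, 46. , 48.7])]
stop -1 69 [array([10. , 25.4, 39.8]), array([-73. , -63.7, -59.7]), array([40.1, 46.1, 48.8])]
outer face [60.1 63.4 71.6 73.  73.6]
pack 905 [array([-24.1, -13.6,  14.7,  28.1,  29.9]), array([-44.2, -28.8,  25.8,  48.8,  55. ]), array([ 79. ,  85.8, 105.3, 107.6, 109.7])]
endface 265 [array([-24.9, -18.8,   5.4,  26.7,  29.6]), array([43.4, 45. , 48. , 53.4, 55.5]), array([ 77.5,  82.6,  97.3, 106.1, 108.2])]
catch 28 [np.float64(2.2), np.float64(52.5), np.float64(96.0)] 0 114
top 583 [array([-24.1, -13.1,  12. ,  26.9,  29. ]), array([-44.7, -30.9,  21. ,  46.1,  49.5]), array([100.8, 103.8, 106.3, 107.8, 109.1])]
side X [(-50, np.float64(27.9), np.int64(12)), (-35, np.float64(27.7), np.int64(19)), (-20, np.float64(27.8), np.int64(22)), (-5, np.float64(27.7), np.int64(20)), (10, np.float64(27.5), np.int64(24)), (25, np.float64(29.2), np.int64(22))]
```

In the dock frame the pack is centred: side face at x = 27.8 (28 expected), end face at y = 48, catch tip about 55, stop faces at 60–61. Lowering.

Call:
arm_command:
  plan:
    - [0.02, 0.015, 0, 0, 0]
    - [0.02, 0.02, 0, 0, 0]
    - [0.02, 0.01, 0, 0, 0]
    - [0.02, 0, 0, 0, 0]
    - [0.02, 0, 0, 0, 0]

```text
clock: 9.75
tool_pos: [0.4778, 0.2936, 0.068]
eef_rot: [0.147, 0.691, -0.147, 0.692]
contact_force: [0.7, 0.2, -2.4]
opening: 0.39
```

```bash
python3 - <<'E'
from st import *
tgt(.4782,.2935,.0455,65.9)
p,d=r.snapshot('scene')
cv2.imwrite('pics/c9.png',cv2.resize(p[190:310,250:370,::-1],(600,600),interpolation=cv2.INTER_NEAREST))
E
```

```text
t 9.75 pos [0.4778 0.2936 0.068 ] tool x [ 0.001  0.001 -1.   ] y ang 66.01
shift tool xyz [0.0225 0.     0.0004] roll 0.0018 open 0.0343 F [ 0.7  0.2 -2.4] q [-0.58  0.86 -0.1   1.89  0.19  0.4   0.34]
```

View pics/c9.png

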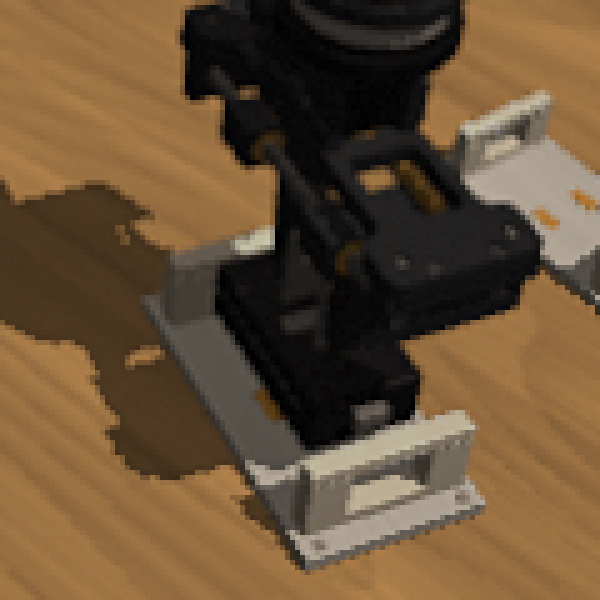

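The pack is entering between the stops with the catch at (375,410), clear of the near stop. I'll keep going down.

Call:
arm_command:
  plan:
    - [0.02, 0.008, 0, 0, 0]
    - [0.02, 0.008, 0, 0, 0]
    - [0.02, 0.003, 0, 0, 0]
    - [0.02, 0, 0, 0, 0]
    - [0.02, 0, 0, 0, 0]

```text
clock: 10.42
tool_pos: [0.4776, 0.2935, 0.0488]
eef_rot: [0.147, 0.692, -0.147, 0.692]
contact_force: [-0.7, -0.7, -2.0]
opening: 0.389
```

```bash
python3 -c "
from st import *
tgt(.4782,.2935,.0455,65.9)"
```

```text
t 10.43 pos [0.4776 0.2935 0.0488] tool x [ 0.  0. -1.] y ang 66.01
shift tool xyz [0.0033 0.0003 0.0005] roll 0.0018 open 0.0343 F [-0.7 -0.7 -2. ] q [-0.58  0.9  -0.09  1.89  0.19  0.36  0.33]
```

Call:
arm_command:
  plan:
    - [0.02, 0.002, 0, 0, 0]
    - [0.02, 0.001, 0, 0, 0]
    - [0.02, 0, 0, 0, 0]

```text
clock: 10.8
tool_pos: [0.4776, 0.2935, 0.0462]
eef_rot: [0.147, 0.692, -0.147, 0.692]
contact_force: [-1.7, -0.5, 4.2]
opening: 0.392
```

Call:
arm_command:
  plan:
    - [0.02, 0.001, 0, 0, 0]
    - [0.02, 0, 0, 0, 0]
    - [0.02, 0, 0, 0, 0]

```text
clock: 11.18
tool_pos: [0.4776, 0.2935, 0.0461]
eef_rot: [0.147, 0.691, -0.147, 0.692]
contact_force: [-1.8, -0.8, 12.5]
opening: 0.392
```

It met the floor at TCP z 0.046, as expected. Releasing slowly.

Call:
arm_command:
  plan:
    - [0.04, 0, 0, 0, 0]
    - [0.048, 0, 0, 0, 0]
    - [0.056, 0, 0, 0, 0]
    - [0.064, 0, 0, 0, 0]
    - [0.07, 0, 0, 0, 0]
    - [0.076, 0, 0, 0, 0]
    - [0.077, 0, 0, 0, 0]
    - [0.077, 0, 0, 0, 0]

```text
clock: 12.18
tool_pos: [0.4775, 0.2934, 0.0446]
eef_rot: [0.147, 0.692, -0.147, 0.692]
contact_force: [0.2, -0.6, 0.6]
opening: 0.878
```

```bash
python3 - <<'E'
from st import *
tgt(.4782,.2935,.1455,65.9)
p,d=r.snapshot('scene')
cv2.imwrite('pics/c10.png',cv2.resize(p[190:310,250:370,::-1],(600,600),interpolation=cv2.INTER_NEAREST))
E
```

```text
t 12.18 pos [0.4775 0.2934 0.0446] tool x [-0.  0. -1.] y ang 66.01
shift tool xyz [-0.1009  0.0003  0.0006] roll 0.0018 open 0.0774 F [ 0.2 -0.6  0.6] q [-0.58  0.9  -0.09  1.89  0.19  0.35  0.33]
```

View pics/c10.png

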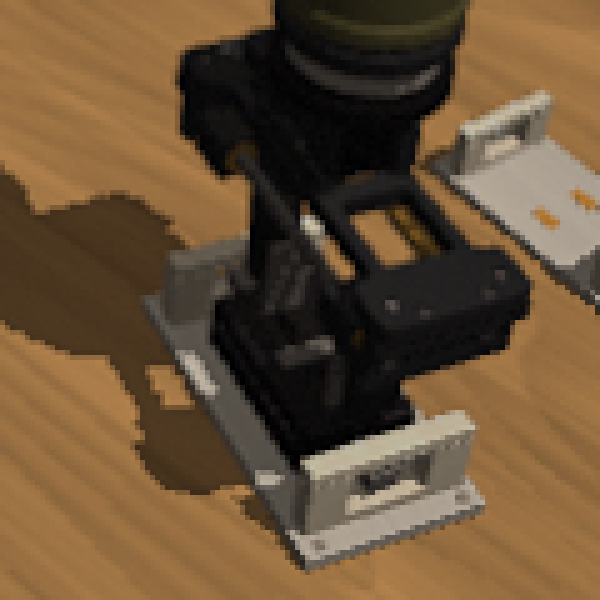

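The pack is low, and the near catch shows in its window at (385,480). The fingers are clear and the force is about 0. I'll retreat upward, then move aside so the top camera can see.

Call:
arm_command:
  plan:
    - [0.077, -0.01, 0, 0, 0]
    - [0.077, -0.03, 0, 0, 0]
    - [0.077, -0.05, 0, 0, 0]
    - [0.077, -0.05, 0, 0, 0]
    - [0.077, -0.04, 0, 0, 0]
    - [0.077, -0.01, -0.03, 0, 0]
    - [0.077, 0, -0.05, 0, 0]
    - [0.077, 0, -0.05, 0, 0]
    - [0.077, 0, -0.05, 0, 0]
    - [0.077, 0, -0.05, 0, 0]
    - [0.077, 0, -0.03, 0, 0]
    - [0.077, 0, 0, 0, 0]

```text
clock: 13.72
tool_pos: [0.3706, 0.0538, 0.2352]
eef_rot: [0.148, 0.691, -0.149, 0.691]
contact_force: [-0.6, 1.0, 0.1]
opening: 0.875
```

```bash
python3 - <<'E'
from meas import *
for n in ("scene","top"):
    p,d=r.snapshot(n)
    cv2.imwrite(f"pics/{n}7.png",p[:,:,::-1]); np.save(f"{n}7.npy",d)
s=r.get_state();print(s['tool_pos'],s['contact_force'],s['clock'])
p=cv2.imread('pics/scene7.png');q=cv2.imread('pics/top7.png')
cv2.imwrite('pics/c11.png',np.hstack([cv2.resize(p[200:310,260:370],(400,400),interpolation=cv2.INTER_NEAREST),cv2.resize(q[130:230,150:250],(400,400),interpolation=cv2.INTER_NEAREST)]))
print('spare');run(7,.48,.6,-.08,.08,[(.012,.08)])
C=cloud('scene',np.load('scene7.npy'))
c=np.array([.4788,.2941]);a=np.radians(65.7);ey=np.array([np.cos(a),np.sin(a)]);ex=np.array([ey[1],-ey[0]])
X=(C[:,:,:2]-c)@ex*1e3;Y=(C[:,:,:2]-c)@ey*1e3;Z=C[:,:,2]*1e3
for y0 in range(-45,45,15):
    k=(abs(X)<26)&(Y>y0)&(Y<y0+15)&(Z>30)&(Z<48); print(y0,k.sum(),np.median(Z[k]).round(1))
for x0 in (-25,-10,5,17):
    k=(X>x0)&(X<x0+8)&(abs(Y)<40)&(Z>30)&(Z<48); print('x',x0,k.sum(),np.median(Z[k]).round(1))
k=(abs(X)<12)&(Y>58)&(Y<75)&(Z>18)&(Z<36);print('near catch',k.sum(),[np.percentile(v[k],[5,50,95]).round(1) for v in(X,Y,Z)])
E
```

```text
[0.37260539 0.05654782 0.23523951] [0.30860822 0.91708885 0.60180686] 13.825
spare
scene (0.012, 0.08) 701 mean [554.9  13.7  34.3] rect [549.9   8.4] [108.6  55.8] 84.5
-45 54 39.0
-30 118 39.3
-15 96 38.9
0 72 38.8
15 62 38.8
30 134 39.0
x -25 61 38.9
x -10 52 39.6
x 5 97 39.2
x 17 94 38.7
near catch 34 [array([-5.5,  2.7,  9.1]), array([65.9, 69.9, 71. ]), array([22.1, 27.8, 31. ])]
```

View pics/c11.png

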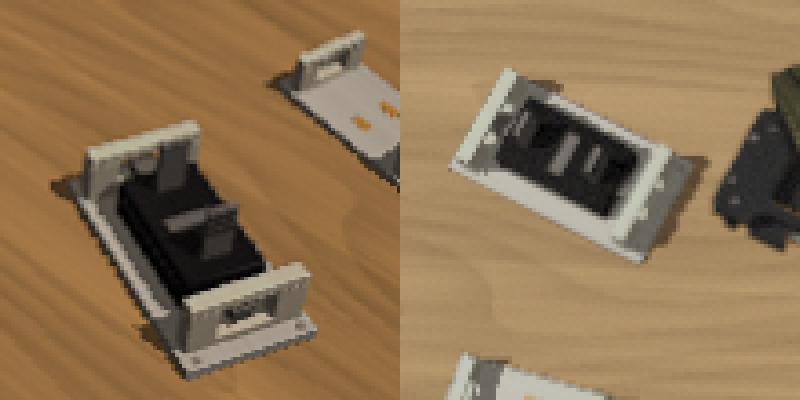

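The pack lies flat between the stops in both views. The near catch tip measures y = 70, z = 28. I'll check the far catch through its tab position.

```bash
python3 - <<'E'
from h import *
a=np.radians(65.8);ey=np.array([np.cos(a),np.sin(a)]);ex=np.array([ey[1],-ey[0]])
for n,c in(('scene',[.4788,.2941]),('top',[.4757,.2923])):
    C=cloud(n,np.load(n+'7.npy'));X=(C[:,:,:2]-c)@ex*1e3;Y=(C[:,:,:2]-c)@ey*1e3;Z=C[:,:,2]*1e3
    for s in(1,-1):
        k=(abs(X)<20)&(Y*s>5)&(Y*s<50)&(Z>60)&(Z<90);print(n,'tab',s,k.sum(),[np.percentile(v[k],[5,50,95]).round(1) for v in(X,Y,Z)])
        k=(abs(X)<15)&(Y*s>49)&(Y*s<61)&(Z>22)&(Z<34);print(n,'catch',s,k.sum(),[np.percentile(v[k],[5,50,95]).round(1) for v in(X,Y,Z)] if k.any() else '')
        k=(abs(X)<26)&(Y*s>0)&(Y*s<56)&(Z>35)&(Z<41);print(n,'case end',s,np.percentile(Y[k],[1,99]).round(1))
print(r.get_state()['qd'].round(3))
E
```

```text
scene tab 1 67 [array([-7.2,  2. , 11.1]), array([29.3, 32.8, 34.2]), array([61.4, 72.2, 79.5])]
scene catch 1 1 [array([8., 8., 8.]), array([49.4, 49.4, 49.4]), array([31.7, 31.7, 31.7])]
scene case end 1 [ 0.8 48.9]
scene tab -1 60 [array([-9. ,  0.4,  8.8]), array([-31.3, -27.9, -26.5]), array([61.4, 72.9, 79.3])]
scene catch -1 17 [array([-5.6,  2.6,  7.3]), array([-60.7, -57.9, -53. ]), array([27.6, 31. , 32.4])]
scene case end -1 [-45.4  -1.1]
top tab 1 24 [array([-8.6,  1.1,  9. ]), array([28.9, 30.5, 33.6]), array([61.4, 74.6, 79.1])]
top catch 1 17 [array([-8.8, -0.3,  6.8]), array([50.6, 55.4, 60.1]), array([28. , 31.3, 33.3])]
top case end 1 [ 0.5 48.4]
top tab -1 20 [array([-8.2,  0.5,  9.5]), array([-33.1, -31.7, -27.7]), array([61.8, 77.6, 82.4])]
top catch -1 12 [array([-6.2, -0.8,  7. ]), array([-57.1, -53.6, -49.6]), array([25.5, 29.9, 32.8])]
top case end -1 [-47.4  -0.5]
[-0.018  0.015 -0.008 -0.018 -0.001 -0.002  0.001]
```

```bash
python3 -c "
from plant import r
print(r.finish_job())"
```

```text
the job is handed in; nothing more can be done
None
```

I fitted the longer pack into the large dock and handed the job in at about 13.8 s of the 38 s allowed. No verdict was reported. I pinched the tabs to about 34 mm opening, lowered the pack until it met the floor (12.5 N at most), released slowly, then backed the arm off clear of everything.

**Last checks:**
- **Flatness:** the top of the pack is at z ≈ 39 mm everywhere, against 38 mm nominal. The scene camera also reads the bare dock floor about 0.5 mm high, so the pack is flat on the floor.
- **Near catch:** its tip is inside the window at about y = 70 mm, z = 28 mm in the dock frame.
- **Far catch:** I could not see its tip. I could follow the catch up to the stop's inner face (about 61 mm), and its tab is fully sprung back (outer face about -33 mm), so it should be latched too.
- **Shorter pack:** it stayed within about 1 mm of its start in the scene view. The top view gave no reading because the arm blocked it.

**Disagreement:** the two cameras differed by 3–6 mm in absolute position. I used the average of both for the moves and checked the fit within the scene view alone.

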